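Reload and lock the drying unit in a kitchen dry store

TASK

Stand the fresh, blue-topped drying cartridge upright in the open pocket of the metal drying unit and slide the blue hatch fully shut over it. Then take the yellow-handled blade key from its grey holder, put its blade in the slot of the brass-headed cam lock and turn it clockwise (seen from above) a quarter turn to its stop, so that the red wing bars the hatch; turn the lock only with the key, not with the fingers. Finally stand the key back, fully down, in its holder, leaving the pink-topped spent cartridge and all other items where they are.

Things in the scene. Friction and masses are not known exactly. Their poses are not given: they have to be found in the camera images.
- unit: The fixed aluminium drying unit, a block 160 (its x) x 300 (its y) x 80 mm high; its z points up. Origin: centre of its underside. Its top carries a square pocket towards its -y end, a sliding blue hatch, and the cam lock on its -x side. Two rails 4 mm high flank the hatch's path.
- pocket (a point): Centre of the pocket's floor, 12 mm above the unit's underside; axes as the unit's. The pocket is open to the top, 80 x 80 mm and 68 mm deep. The open hatch may cover up to 6 mm of the pocket at its +y side.
- hatch_grip (a point): Point in the hatch's white upright grip fin, about 108 mm above the table; axes as the unit's. The hatch is a plate 96 x 96 x 10 mm sliding along the unit's y on the unit's top. Its central fin is 12 mm thick (y), 36 mm long (x) and rises 30 mm above the plate, to 120 mm above the table. Fully shut, this point is right above the pocket's centre.
- hatch (a joint): How far the hatch is open (m): 0 is fully shut against its end stop, up to 0.105 is fully open (towards the unit's +y). Slides with about 2 N of friction and stays where it is left.
- cam_slot (a point): Cam lock: point on its upright axis at the slot's floor, 93 mm above the table (unit x -55, y -19 mm). Brass head 30 x 26 mm on a 36 mm disc, crossed by a slot 6 mm wide, 10 mm deep, open at both ends, mouth flared to 12 mm. x axis: along the slot and the red wing (12 mm wide, reaching 40 mm from the axis); z up. Locked, the wing lies just behind the shut hatch; an open hatch blocks it.
- cam (a joint): Turn of the cam lock (rad): 0 unlocked (wing along the unit's +y), growing clockwise seen from above, to a hard stop at 1.571 (locked, wing along the unit's +x). About 0.06 N m of friction; it stays where it is left.
- key: The blade key (90 g), standing upright in its holder. Origin: centre of the blade's lower edge; z up the key, x along the blade's width. Blade 24 mm wide (x), 3 mm thick (y), z 0 to 16 mm; round shank 10 mm in diameter to z 36; steel flange 44 (x) x 24 (y) mm, z 36 to 40; yellow handle 40 (x) x 14 (y) mm, z 40 to 84 mm.
- holder: The key's fixed grey holder, a block 80 (x) x 60 (y) x 45 mm high with a slot hole 31 (x) x 13 (y) mm, 42 mm deep, in the middle of its top. Origin: centre of its underside. With the key home its flange rests on the block's top, so the key's origin is 9 mm above the holder's; blade along the holder's x.
- fresh: The fresh drying cartridge (about 80 g): white drum 46 mm in diameter with a blue top at 30 mm and on it a blue grip tab 14 mm thick (its y), 30 mm long (its x), up to 59 mm height. Origin: centre of its underside; z up.
- spent: The spent cartridge: same shape and size, but with a pink top and tab. Leave it alone.
- bottle: Bystander: amber bottle with yellow cap, 64 mm in diameter, 200 mm tall; origin at the centre of its underside.
- jar: Bystander: clear jar with red cap, 54 mm in diameter, 85 mm tall; origin at the centre of its underside.
- cup: Bystander: open steel cup, 66 mm in diameter, 75 mm tall; origin at the centre of its underside.
- scoop: Bystander: yellow spoon lying on the table near the robot, about 200 mm long along its x axis.
- tub: Bystander: black open tub 100 x 130 x 50 mm; origin at the centre of its underside.

How it is judged (in metres and radians):
On the way, in this order (a step that is already met when the one before it is completed fails the run):
1. the fresh cartridge stands upright on the pocket's floor, let go (x of fresh in the frame of pocket between -0.02 and 0.02 m and y of fresh in the frame of pocket between -0.02 and 0.02 m and z of fresh in the frame of pocket below 0.006 m and angle between fresh's own z axis and vertical below 0.15 rad and contact force between the fingers and fresh below 0.1 N), for 0.2 s.
2. the hatch is fully shut over it (value of joint hatch below 0.004 m and x of fresh in the frame of pocket between -0.02 and 0.02 m and y of fresh in the frame of pocket between -0.02 and 0.02 m and z of fresh in the frame of pocket below 0.006 m and angle between fresh's own z axis and vertical below 0.15 rad), for 0.2 s.
3. the cam lock is turned to its stop with the key's blade in its slot, the hatch being shut (value of joint cam above 1.47 rad and value of joint hatch below 0.004 m and horizontal distance between key and cam_slot below 0.008 m and z of key in the frame of cam_slot below 0.009 m), for 0.2 s.
At the end, for the whole second after the job is handed in: The fresh cartridge is in the pocket, upright (within 0.15 rad) on its floor; the hatch is shut to within 4 mm; the cam lock is turned to at least 1.47 rad of its 1.571; the key stands at rest in its holder, within 8 mm of its centre, tilted less than 0.08 rad and down to within 3.5 mm of its seat (all of step 2 and value of joint cam above 1.47 rad and x of key in the frame of holder between -0.008 and 0.008 m and y of key in the frame of holder between -0.008 and 0.008 m and z of key in the frame of holder below 0.0125 m and angle between key's own z axis and vertical below 0.08 rad and linear speed of key below 0.02 m/s); the robot touches nothing.
It fails at once if the spent cartridge is moved more than 30 mm (distance of spent from where it was at the start of the episode above 0.03 m).
It fails at once if the bottle, jar, cup, scoop or tub is moved more than 40 mm (distance of any of bottle, jar, cup, scoop, tub from where it was at the start of the episode above 0.04 m).
It fails at once if the fingers themselves push on the cam lock (over 2 N) (contact force between the fingers and cam above 2 N).
It also fails if it takes over 72 s, if anything falls off the work surface, if the arm or the gripper's body presses on something with over 40 N, if the wrist force passes 120 N, or if a joint passes its speed limit or range.

ROBOT

A 6-joint arm with a two-finger parallel gripper is mounted at the origin on the work surface. World frame = base frame: x ahead of the robot, y to its left, z up, the work surface at z = 0. Lengths are in mm, angles in rad, forces in N, time in s.
With the tool pointing down it reaches from about 300 to 775 mm from the base axis. Payload 14.6 kg.
Tool frame: the origin (TCP) lies between the finger pads; the fingertips stand 19 mm ahead of it and the grasp point (between the pads) is the TCP; x points along the fingers, y is the direction in which the jaws open and shut, and the axes are right-handed (so a half turn about x gives the same grasp; the last joint's range is limited). The gripper opens to 94 mm and grips with 3 to 60 N. Pads are 16 mm wide; open, the fingers measure 119 mm over their backs; the gripper's body (75 mm by 177 mm) begins 78 mm behind the grasp point.
Start: joints at [1.12, 0.3, 1.521, -0, 1.321, -0.067], TCP at [205.942, 509.978, 224.446] pointing down, gripper open.
Joint ranges: [-3.03, 3.03], [-0.79, 2.21], [0.23, 2.52], [-1.04, 4.18], [0, 3.07], [-2.55, 2.55]. Speed limits (rad/s): [2.22, 2.22, 2.57, 3.14, 3.14, 3.14].

INTERFACE

Orientations are given as [roll, pitch, yaw] about the fixed x, y, z axes, in that order (R = Rz(yaw) Ry(pitch) Rx(roll)).
In Python, from cell import manip gives the robot as it stands.
- The arm moves only by the tool jog_arm, never from a script. Its argument "series" is one flat list of numbers, 7 for each row, row after row: the turn, a rotation vector about the world's x, y, z in rad, then the shift along the world's x, y, z in m, then the opening, from -1 (shut) to 1 (fully open). A call has 1 to 20 rows; each row is the pose to reach, as a shift and turn from the pose commanded when the call began; what a row does not reach only later rows make up. A row lasts 1/8 s, in which the tool goes at most 62.5 mm and 10.7 degrees, less where a joint would pass 70% of its speed; a pose out of reach is approached as far as the arm can. A call with a gripper value outside its range is refused whole. The fingers move at their own pace and stop on an object; "squeeze" is the grip in N (left out, the last holds). Time passes only in rows, so rows that repeat a pose let the fingers close. It gives the time, the measured TCP pose, the force and the opening at its end, in the units of the state.
- manip.read_state(): the state, without advancing time (a new reading comes with each control period).
- manip.camera(name): name is "side" or "top"; returns a dict with "color" (400x640x3 uint8, blue, green, red), "range_z" (400x640 float32, mm along the optical axis (not along the pixel's ray), 0 where there is no reading), "fx", "fy", "cx", "cy" (pixels), "D" ([k1, k2, p1, p2, k3] as OpenCV has them; the pictures are not rectified), "pose" (4x4, takes a point from camera to world coordinates). Camera axes: x right, y down, z forward; pixel columns grow to the right and rows downward; lengths in mm; the calibration is good to about 2 mm. A picture is of the moment at which its call begins.
- manip.sign_off(): hands the job in, once; it reports no verdict.
The state is a dict: "clock": time; "joints": joint angles; "qd": joint speeds; "effort": joint torques, N m; "eef_pos": TCP position; "eef_rot": TCP orientation; "wrist_force": force on the tool from outside, world axes, zero at the start; "moment": the same for the moment, N m; "finger_gap": finger opening in mm.
Only numpy, scipy, OpenCV 4.12 (cv2) and the standard library are available. Lean on these libraries where they do the work, as an engineer would, in place of code of your own. Each camera call takes 0.05 s, during which the arm holds its last target.

## Working session

There is one attempt and no reset: what is moved stays moved. The work goes in short steps, Python scripts to look and compute and a tool call to move; the robot and the scene stay as the last step left them, time stands still between calls to the robot, and variables do not carry over. Pictures are saved under pics/ and viewed, and the job is handed in when it is done.

Besides the shell and the picture viewer there is one more tool, called after "Emit:" by a JSON object that holds its "method" and its "body", one argument or row to a line. jog_arm: Moves the arm, as the interface text tells. Its arguments: {"type":"object","properties":{"series":{"type":"array","items":{"type":"number"}},"squeeze":{"type":"number"}},"required":["series"]}

```bash
mkdir -p pics; ls
cat > h.py <<'E'
import numpy as np, cv2
from cell import manip
def grab(n):
    c=manip.camera(n); np.savez(''+n+'.npz',**{k:np.array(v) for k,v in c.items()}); return c
def ray(c,uv):
    K=np.array([[c['fx'],0,c['cx']],[0,c['fy'],c['cy']],[0,0,1.]])
    p=cv2.undistortPoints(np.array(uv,float).reshape(-1,1,2),K,np.array(c['D'],float)).reshape(-1,2)
    T=np.array(c['pose']); d=np.c_[p,np.ones(len(p))]@T[:3,:3].T
    return T[:3,3],d
def onplane(c,uv,z):
    o,d=ray(c,uv); return o+d*((z-o[2])/d[:,2])[:,None]
def proj(c,P):
    T=np.linalg.inv(np.array(c['pose']));K=np.array([[c['fx'],0,c['cx']],[0,c['fy'],c['cy']],[0,0,1.]])
    q,_=cv2.projectPoints(np.array(P,float).reshape(-1,3),cv2.Rodrigues(T[:3,:3])[0],T[:3,3],K,np.array(c['D'],float));return q.reshape(-1,2)
def cloud(c):
    h,w=c['range_z'].shape; v,u=np.mgrid[:h,:w]
    o,d=ray(c,np.stack([u,v],-1).reshape(-1,2))
    return (o+d*c['range_z'].reshape(-1,1)).reshape(h,w,3)
E
python3 - <<'E'
from h import *
for n in('side','top'):
    c=grab(n); cv2.imwrite(f'pics/{n}0.png',c['color']); print(n,np.round(c['pose'],3),c['fx'],c['cx'],c['cy'],c['D'])
print(manip.read_state())
E
```

```text
pics
side [[ 7.77000e-01 -3.70000e-01  5.10000e-01 -6.30060e+01]
 [-6.30000e-01 -4.46000e-01  6.36000e-01 -7.54537e+02]
 [-8.00000e-03 -8.15000e-01 -5.80000e-01  7.91806e+02]
 [ 0.00000e+00  0.00000e+00  0.00000e+00  1.00000e+00]] 415.16183450639676 322.367852522307 199.83510990740436 [-0.04335721  0.          0.          0.          0.        ]
top [[ 6.000000e-03 -9.920000e-01  1.280000e-01  4.104140e+02]
 [-1.000000e+00 -9.000000e-03 -1.900000e-02  4.050000e-01]
 [ 2.000000e-02 -1.270000e-01 -9.920000e-01  1.068271e+03]
 [ 0.000000e+00  0.000000e+00  0.000000e+00  1.000000e+00]] 382.554638222854 318.110721764036 200.15023184919355 [-0.03354278  0.          0.          0.          0.        ]
{'clock': 0.1, 'joints': array([ 1.12041658e+00,  3.00409652e-01,  1.52148565e+00, -2.34410949e-06,
        1.32065887e+00, -6.66072085e-02]), 'qd': array([ 0.00018715, -0.00128551, -0.0027313 , -0.00099231,  0.00076545,
        0.00041133]), 'effort': array([ 8.40295779e-04, -5.32649946e+01, -3.53281474e+01,  7.08629144e-02,
        2.35951989e-02, -1.16098363e-04]), 'eef_pos': array([205.85452207, 509.81558557, 223.96038475]), 'eef_rot': array([-1.63504208,  1.5698348 , -2.01881404]), 'wrist_force': array([-0.01455801,  0.307366  ,  1.1012053 ]), 'moment': array([0.05443769, 0.0243787 , 0.025307  ]), 'finger_gap': 94.08073599347767}
```

View pics/side0.png

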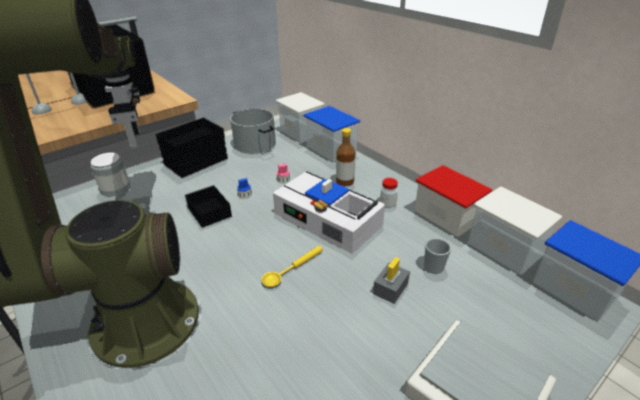

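View pics/top0.png

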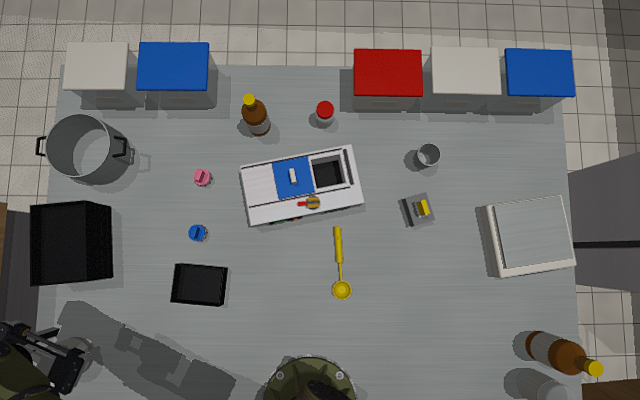

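The top view shows the fresh cartridge at (198,232), spent at (202,177), the unit around (302,185), the cam at (312,203), and the holder and key at (418,209). I'll zoom in next.

Run:
```python
from h import *
c=dict(np.load('top.npz')); im=c['color']
def crop(u0,v0,u1,v1,s): return cv2.resize(im[v0:v1,u0:u1],None,fx=s,fy=s,interpolation=cv2.INTER_CUBIC)
cv2.imwrite('pics/t_unit.png',crop(235,140,370,230,5.9))
a=crop(180,155,230,255,6);b=crop(385,135,445,235,6);cv2.imwrite('pics/t_ck.png',np.hstack([a,b]))
P=cloud(c)
for nm,uv in dict(fresh=(198,232),spent=(202,177),key=(423,208),cam=(312,202),grip=(293,175)).items(): print(nm,P[uv[1],uv[0]].round(1))
```

```text
fresh [454.  301.3  38.9]
spent [603.2 296.5  41.3]
key [ 518.1 -290.7   90.8]
cam [530.7  -3.1  94.8]
grip [596.4  45.6 116.4]
```

Run:
```python
from h import *
c=dict(np.load('side.npz')); im=c['color']
def crop(u0,v0,u1,v1,s): return cv2.resize(im[v0:v1,u0:u1],None,fx=s,fy=s,interpolation=cv2.INTER_CUBIC)
cv2.imwrite('pics/s_unit.png',crop(265,165,395,255,6))
a=crop(225,160,300,260,4);b=crop(365,245,440,345,4);
b=crop(365,230,440,330,4);cv2.imwrite('pics/s_ck.png',np.hstack([a,b]))
```

```text
(no output)
```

View pics/t_unit.png

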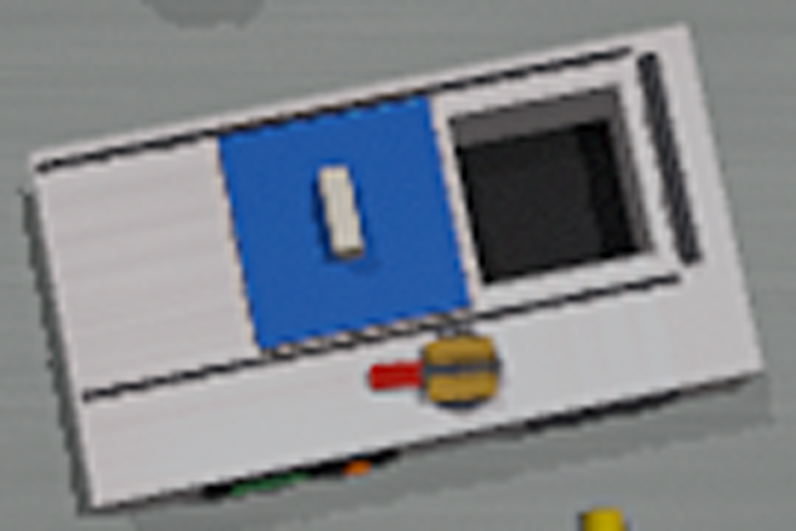

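View pics/t_ck.png

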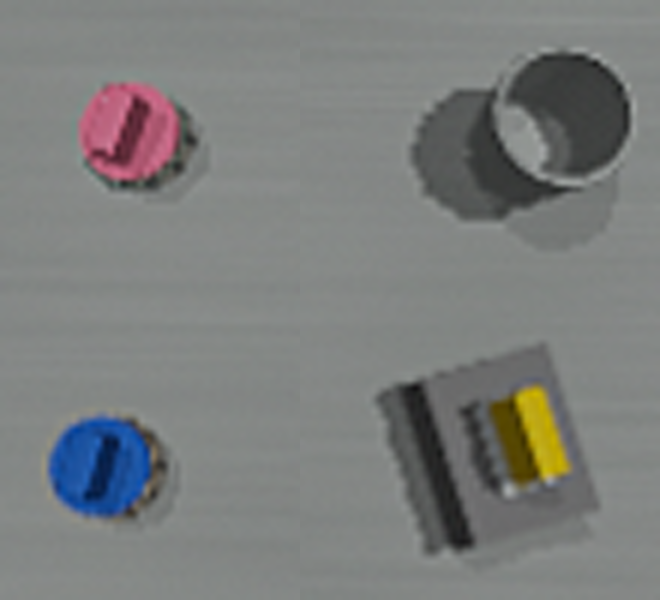

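View pics/s_ck.png

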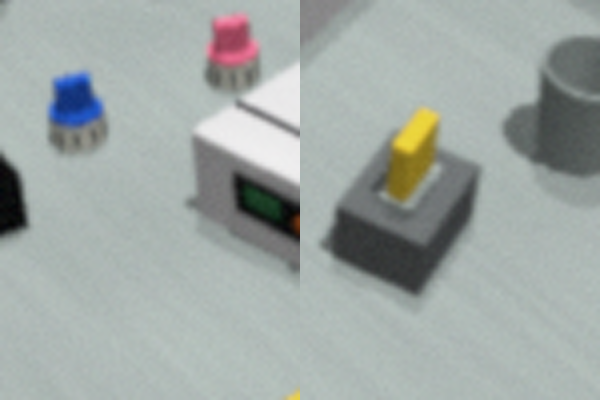

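View pics/s_unit.png

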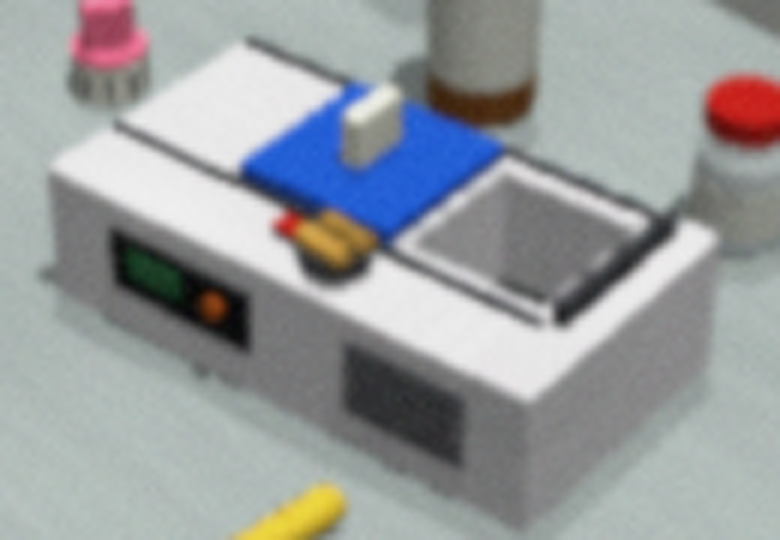

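```bash
cat > meas.py <<'E'
from h import *
def mrect(pts): 
    r=cv2.minAreaRect(np.float32(pts[:,:2])); b=cv2.boxPoints(r); e=[b[1]-b[0],b[2]-b[1]]; 
    i=int(np.linalg.norm(e[1])>np.linalg.norm(e[0])); l=e[i]
    return np.round(r[0],1),np.round([np.linalg.norm(e[i]),np.linalg.norm(e[1-i])],1),round(np.degrees(np.arctan2(l[1],l[0]))%180,1)
def comps(mask,amin=8):
    n,l,s,ce=cv2.connectedComponentsWithStats(mask.astype(np.uint8)); return [(np.argwhere(l==i)[:,::-1],s[i],ce[i]) for i in range(1,n) if s[i,4]>=amin]
def outline(mask_pts,shape):
    m=np.zeros(shape,np.uint8); m[mask_pts[:,1],mask_pts[:,0]]=1
    cs,_=cv2.findContours(m,cv2.RETR_EXTERNAL,cv2.CHAIN_APPROX_NONE); return max(cs,key=len).reshape(-1,2)
E
python3 - <<'E'
from meas import *
for n in('top','side'):
    c=dict(np.load(n+'.npz')); hsv=cv2.cvtColor(c['color'],cv2.COLOR_BGR2HSV); P=cloud(c)
    H,S,V=[hsv[...,i].astype(int) for i in range(3)]
    roi=(P[...,0]>300)&(P[...,0]<750)&(abs(P[...,1])<420)&(P[...,2]<160)
    for nm,m in dict(blue=(H>100)&(H<125)&(S>120),pink=(H>160)&(S>80)&(V>100),yel=(H>20)&(H<32)&(S>150),brass=(H>10)&(H<24)&(S>110)&(V>80),red=((H<5)|(H>175))&(S>170)).items():
        for p,s,ce in comps(m&roi):
            z=P[p[:,1],p[:,0],2]; q=P[p[:,1],p[:,0]]
            print(n,nm,s,ce.round(1),'z',np.percentile(z,[5,50,95]).round(0),'med',np.median(q,0).round(1))
    def pc(nm,m):
        q=P[m]; print(n,nm,len(q),mrect(q) if len(q)>3 else '',q.mean(0).round(1))
    blue=(H>100)&(H<125)&(S>110)
    near=lambda x,y,r:(np.hypot(P[...,0]-x,P[...,1]-y)<r)
    pc('freshtab',near(454,301,40)&(P[...,2]>50)); pc('freshtop',near(454,301,40)&(P[...,2]>24))
    pc('spenttab',near(603,296,40)&(P[...,2]>50))
    pc('fin',near(596,45,60)&(P[...,2]>112))
    pc('keyhandle',near(518,-290,40)&(P[...,2]>74)); pc('keytop',near(518,-290,40)&(P[...,2]>86))
    pc('holdertop',near(518,-290,70)&(abs(P[...,2]-45)<3))
    pc('unittop',near(566,30,220)&(abs(P[...,2]-80)<4))
    pc('hatchplate',near(596,45,90)&(abs(P[...,2]-90)<3)&blue)
E
```

```text
top blue [ 272  156   43   43 1250] [292.7 177.1] z [87. 90. 93.] med [596.   47.3  90.1]
top blue [188 225  17  16 219] [196.2 232.3] z [26. 31. 60.] med [453.1 304.2  30.9]
top pink [193 169  17  16 187] [201.  176.4] z [26. 31. 60.] med [605.3 299.3  31.2]
top yel [307 198  11   3  15] [311.3 198.5] z [ 96.  99. 102.] med [ 5.403e+02 -4.000e-01  9.940e+01]
top yel [417 199  13  16 131] [422.8 207. ] z [60. 91. 95.] med [ 520.7 -290.8   90.9]
top yel [308 204  11   3  25] [312.6 205.2] z [ 98. 101. 104.] med [522.1  -5.6 100.6]
top yel [333 226  18  65 410] [339.3 261.1] z [ 1. 14. 20.] med [387.3 -78.1  14.1]
top brass [246 112  18   9 106] [254.2 116.2] z [127. 135. 148.] med [743.  144.2 135.4]
top brass [307 197  12   5  50] [312.3 199. ] z [ 93.  99. 104.] med [537.5  -3.   99.5]
top brass [307 203  12   5  49] [313.  205.1] z [ 93. 100. 104.] med [522.1  -5.7  99.7]
top red [298 202   8   4  27] [301.2 203.2] z [86. 89. 92.] med [528.5  25.2  88.5]
top freshtab 66 (array([452.6, 309. ]), array([28.9, 14.5], dtype=float32), np.float32(163.7)) [452.6 308.2  57.6]
top freshtop 2
[... 1977 characters left out ...]
1 (array([594.1,  44.6]), array([36.6, 13.9], dtype=float32), np.float32(13.4)) [592.6  43.2 119.2]
side keyhandle 127 (array([ 519.3, -299. ]), array([40.5, 15. ], dtype=float32), np.float32(16.2)) [ 516.6 -300.9   89.3]
side keytop 92 (array([ 519.2, -298.5]), array([40.6, 14.1], dtype=float32), np.float32(15.2)) [ 517.9 -299.5   92.7]
side holdertop 398 (array([ 520.8, -297.5]), array([82.8, 61.3], dtype=float32), np.float32(17.4)) [ 513.7 -303.5   45.7]
side unittop 1938 (array([637.7,  36.6]), array([305.1, 285. ], dtype=float32), np.float32(101.9)) [565.6  15.5  81. ]
side hatchplate 410 (array([593.7,  43.3]), array([100.8,  96.7], dtype=float32), np.float32(14.3)) [590.3  36.3  91. ]
```

Run:
```python
from meas import *
c=dict(np.load('top.npz')); f=lambda q,s,o:(np.array(q)+.5)/s-.5+np.array(o)
pk=onplane(c,f([(450,118),(620,88),(652,252),(485,283)],5.9,(235,140)),80)
print('pocket top',pk.round(1),pk.mean(0))
un=onplane(c,f([(35,155),(686,27),(762,370),(93,507)],5.9,(235,140)),80)
print('unit',un.round(1),un.mean(0).round(1),np.linalg.norm(np.diff(un,axis=0),axis=1))
cs=dict(np.load('side.npz'))
us=onplane(cs,f([(50,170),(250,40),(716,240),(530,400)],6,(265,165)),80);print('unit side',us.round(1),us.mean(0).round(1))
ps=onplane(cs,f([(410,245),(510,170),(648,218),(545,307)],6,(265,165)),80);print('pocket side',ps.round(1),ps.mean(0).round(1))
# cam slot dark line + wing
print('wing',onplane(c,f([(372,377)],5.9,(235,140)),88), 'slot ends',onplane(c,f([(424,371),(497,367)],5.9,(235,140)),100))
hs=cv2.cvtColor(c['color'],cv2.COLOR_BGR2HSV)
r=(hs[...,0]>10)&(hs[...,0]<32)&(hs[...,1]>110); r[:190]=0;r[212:]=0;r[:,:303]=0;r[:,322:]=0
p=np.argwhere(r)[:,::-1]; print('head top',mrect(onplane(c,p,103)), onplane(c,p,103).mean(0))
cv2.imwrite('pics/cam.png',cv2.resize(c['color'][190:216,290:330],None,fx=16,fy=16,interpolation=cv2.INTER_NEAREST))
P=cloud(c);b=P[196:210,295:322];print(b[...,2].round(0).astype(int))
```

```text
pocket top [[645.4   0.9  80. ]
 [660.  -75.4  80. ]
 [585.4 -89.5  80. ]
 [570.7 -15.3  80. ]] [615.39750747 -44.84578104  80.        ]
unit [[ 626.6  185.6   80. ]
 [ 688.6 -105.2   80. ]
 [ 533.  -138.2   80. ]
 [ 470.1  155.2   80. ]] [579.6  24.4  80. ] [297.3694251  159.1016921  300.07564592]
unit side [[ 470.   150.2   80. ]
 [ 623.9  185.4   80. ]
 [ 685.4 -106.7   80. ]
 [ 534.3 -138.4   80. ]] [578.4  22.6  80. ]
pocket side [[568.6 -15.1  80. ]
 [648.8   1.6  80. ]
 [673.  -72.6  80. ]
 [585.5 -92.8  80. ]] [619.  -44.7  80. ]
wing [[527.37137325  33.9115815   88.        ]] slot ends [[528.74811576  11.08830494 100.        ]
 [530.77015567 -20.44489401 100.        ]]
head top (array([529.7,  -4.3]), array([28. , 25.6], dtype=float32), np.float32(90.5)) [529.64598037  -4.44869577 103.        ]
[[  81   80   81   80   77   80   81   83   84   84   82   87   80   82
    78   77   96   90   95   93   91 1068   81   80   79   77   78]
 [  84   84   85   82   83   86   82   81   81   80   79   81   80   78
    93   93   92   92   93   94   97   99   98  100   78   81   79]
 [  8
[... 975 characters left out ...]
 [  80   75   79   88   89   86   88   91   86   87   90   87   93  100
   101  104  102  102  102  101  103  104   99  104   99   78   78]
 [  77   80   80   88   87   86   81   80   78   83   77   80   91   99
   101  100  100  101  100  101   98  104  100   99  100   78   80]
 [  80   82   78   77   78   78   80   80   78   79   79   80   77   97
    99   98  101   97   98   97   98   99   98   95   96   79   81]
 [  78   78 1068   83   78   81   79   82   83   81   76   82   79   78
    94   94   93   94   92   93   91   92   92   82   77   80   80]
 [  79   81   79   77   79   76   77   77   79   80   77   79   79   79
    80   77   91   90   92   93   91   87   80   78   79   81   81]]
```

View pics/cam.png

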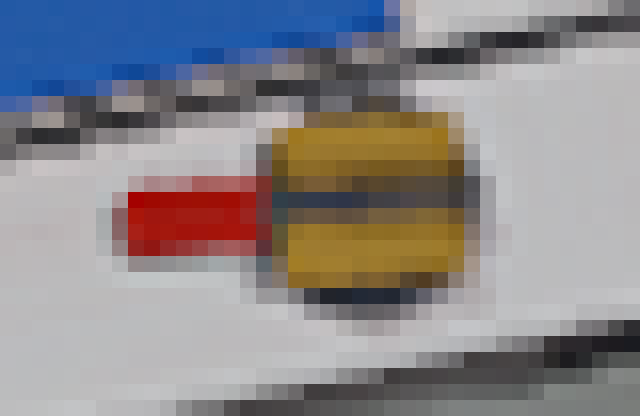

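```bash
cat > st.py <<'E'
from h import *
from scipy.spatial.transform import Rotation as Ro
def st():
    s=manip.read_state(); R=Ro.from_euler('xyz',s['eef_rot']).as_matrix()
    print('t',round(s['clock'],2),'pos',s['eef_pos'].round(1),'tilt',R[:,0].round(3),'jawyaw',round(np.degrees(np.arctan2(R[1,1],R[0,1])),1),'F',s['wrist_force'].round(1),'M',s['moment'].round(2),'gap',round(s['finger_gap'],1),'j',s['joints'].round(2))
if __name__=='__main__': st()
E
python3 st.py
```

```text
t 0.1 pos [205.9 509.8 224. ] tilt [-0.    -0.001 -1.   ] jawyaw 68.0 F [-0.   0.3  1.1] M [0.05 0.02 0.03] gap 94.1 j [ 1.12  0.3   1.52 -0.    1.32 -0.07]
```

Emit:
{"method": "jog_arm", "body": {
  "series": [0, 0, 0.015, 0.04, -0.033, 0, 0.3, 0, 0, 0.03, 0.082, -0.067, -0.01, 0.3, 0, 0, 0.045, 0.123, -0.1, -0.02, 0.3, 0, 0, 0.06, 0.165, -0.135, -0.04, 0.3, 0, 0, 0.075, 0.206, -0.169, -0.06, 0.3, 0, 0, 0.087, 0.246, -0.202, -0.085, 0.3, 0, 0, 0.087, 0.246, -0.202, -0.1, 0.3, 0, 0, 0.087, 0.246, -0.202, -0.1, 0.3, 0, 0, 0.087, 0.246, -0.202, -0.1, 0.3],
  "squeeze": 20
}}

```text
clock: 1.23
eef_pos: [451.4, 309.0, 125.2]
eef_rot: [0.936, 1.57, 0.641]
wrist_force: [-0.1, 0.9, -0.7]
finger_gap: 61.3
```

Run:
```python
from st import *
st()
for n in('top','side'):
    c=grab(n); u,v=proj(c,[452,308,60])[0].astype(int); im=c['color'][max(0,v-40):v+40,max(0,u-40):u+40]; cv2.imwrite(f'pics/{n}1.png',cv2.resize(im,None,fx=5,fy=5,interpolation=cv2.INTER_CUBIC))
cv2.imwrite('pics/1.png',np.hstack([cv2.imread('pics/top1.png'),cv2.imread('pics/side1.png')]))
```

```text
t 1.23 pos [451.4 309.  125.2] tilt [ 0.001  0.001 -1.   ] jawyaw 73.1 F [-0.1  0.9 -0.7] M [ 0.   -0.02 -0.05] gap 61.3 j [ 0.53  0.39  1.64  0.    1.11 -0.74]
```

View pics/1.png

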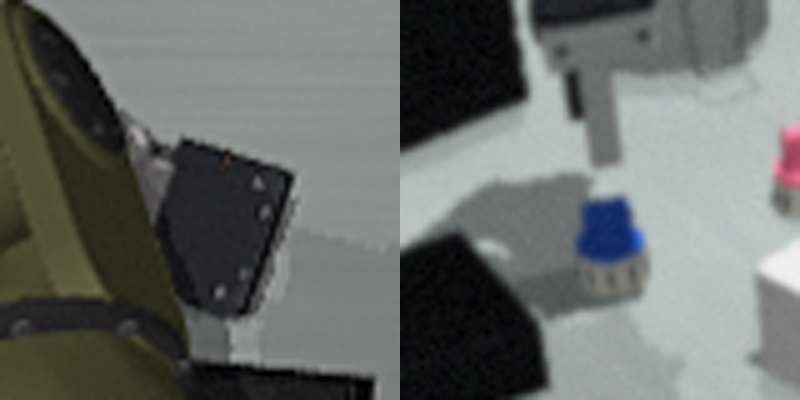

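The side view shows the open fingers right over the blue tab (about (605,190) in the crop). I'll descend and close.

Emit:
{"method": "jog_arm", "body": {
  "series": [0, 0, 0, 0, 0, -0.03, 0.3, 0, 0, 0, 0, 0, -0.055, 0.3, 0, 0, 0, 0, 0, -0.073, 0.3, 0, 0, 0, 0, 0, -0.073, -0.2, 0, 0, 0, 0, 0, -0.073, -1, 0, 0, 0, 0, 0, -0.073, -1, 0, 0, 0, 0, 0, -0.073, -1, 0, 0, 0, 0, 0, -0.073, -1, 0, 0, 0, 0, 0, -0.073, -1],
  "squeeze": 20
}}

```text
clock: 2.45
eef_pos: [452.0, 308.0, 51.7]
eef_rot: [0.914, 1.57, 0.617]
wrist_force: [-0.6, -1.3, 1.7]
finger_gap: 14.1
```

Emit:
{"method": "jog_arm", "body": {
  "series": [0, 0, 0, 0, 0, 0.03, -1, 0, 0, 0, 0, 0, 0.08, -1, 0, 0, 0.03, 0.01, -0.015, 0.12, -1, 0, 0, 0.1, 0.025, -0.055, 0.145, -1, 0, 0, 0.17, 0.045, -0.1, 0.145, -1, 0, 0, 0.24, 0.067, -0.145, 0.145, -1, 0, 0, 0.31, 0.09, -0.19, 0.145, -1, 0, 0, 0.38, 0.11, -0.235, 0.145, -1, 0, 0, 0.44, 0.13, -0.28, 0.145, -1, 0, 0, 0.506, 0.148, -0.32, 0.145, -1, 0, 0, 0.506, 0.158, -0.343, 0.145, -1, 0, 0, 0.506, 0.1625, -0.352, 0.145, -1, 0, 0, 0.506, 0.1625, -0.352, 0.145, -1, 0, 0, 0.506, 0.1625, -0.352, 0.145, -1, 0, 0, 0.506, 0.1625, -0.352, 0.145, -1]
}}

```text
clock: 4.32
eef_pos: [614.3, -43.1, 196.6]
eef_rot: [0.078, 1.571, 0.289]
wrist_force: [0.2, -0.4, -1.2]
finger_gap: 14.1
```

Run:
```python
from st import *
st()
c=grab('side'); im=c['color'][110:260,230:430]; cv2.imwrite('pics/2.png',cv2.resize(im,None,fx=4,fy=4,interpolation=cv2.INTER_CUBIC))
print(((proj(c,[[614.4,-43.5,140],[614.4,-43.5,80]])-[230,110])*4).round())
```

```text
t 4.33 pos [614.3 -43.1 196.6] tilt [ 0.  0. -1.] jawyaw 102.0 F [ 0.2 -0.4 -1.2] M [ 0.08  0.02 -0.  ] gap 14.1 j [-0.13  0.47  1.35  0.    1.32 -1.91]
[[488. 307.]
 [485. 376.]]
```

View pics/2.png

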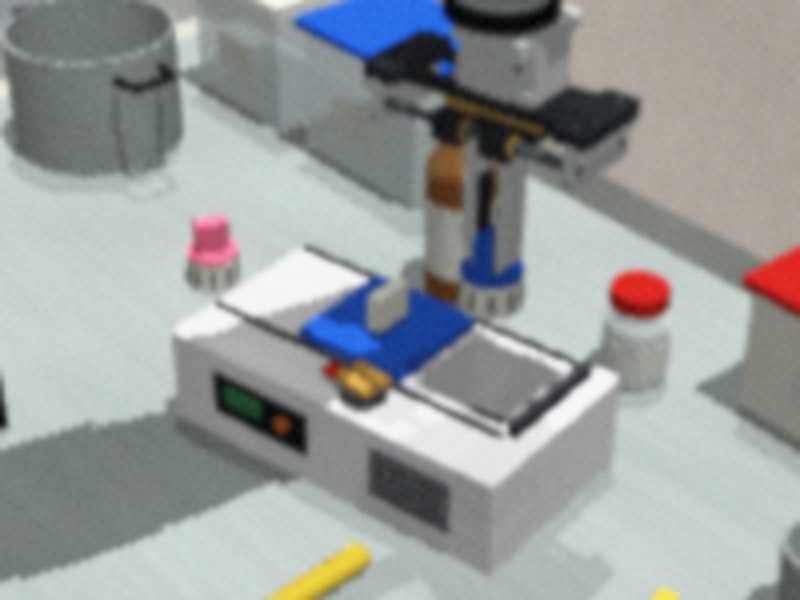

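Emit:
{"method": "jog_arm", "body": {
  "series": [0, 0, 0, 0, 0, -0.03, -1, 0, 0, 0, 0, 0, -0.06, -1, 0, 0, 0, 0, 0, -0.09, -1, 0, 0, 0, 0, 0, -0.115, -1, 0, 0, 0, 0, 0, -0.127, -1, 0, 0, 0, 0, 0, -0.131, -1, 0, 0, 0, 0, 0, -0.132, -1, 0, 0, 0, 0, 0, -0.132, -1]
}}

```text
clock: 5.38
eef_pos: [614.8, -44.0, 65.3]
eef_rot: [-0.354, 1.57, -0.145]
wrist_force: [-0.4, 0.1, -1.1]
finger_gap: 13.6
```

```bash
python3 st.py
```

```text
t 5.38 pos [614.8 -44.   65.3] tilt [ 0.001 -0.    -1.   ] jawyaw 102.0 F [-0.4  0.1 -1.1] M [ 0.04  0.01 -0.  ] gap 13.6 j [-0.13  0.61  1.47 -0.    1.07 -1.91]
```

Emit:
{"method": "jog_arm", "body": {
  "series": [0, 0, 0, 0, 0, -0.001, -1, 0, 0, 0, 0, 0, -0.002, -1, 0, 0, 0, 0, 0, -0.002, -0.35, 0, 0, 0, 0, 0, -0.002, -0.35, 0, 0, 0, 0, 0, -0.002, -0.35, 0, 0, 0, 0, 0, 0.02, -0.35, 0, 0, 0, 0, 0, 0.06, -0.35, 0, 0, 0, 0, 0, 0.11, -0.35, 0, 0, 0, 0, 0, 0.14, -0.35, 0, 0, 0, 0, 0, 0.14, -0.35]
}}

```text
clock: 6.62
eef_pos: [615.2, -44.1, 206.8]
eef_rot: [-0.34, 1.567, -0.13]
wrist_force: [0.1, -0.5, -0.2]
finger_gap: 30.4
```

Run:
```python
from st import *
from meas import *
st()
o=[]
for n in ('top','side'):
    c=grab(n); u,v=proj(c,[605,0,80])[0].astype(int); o.append(cv2.resize(c['color'][v-45:v+45,u-50:u+50],None,fx=4,fy=4,interpolation=cv2.INTER_CUBIC))
    P=cloud(c); m=(np.hypot(P[...,0]-614,P[...,1]+44)<35)&(P[...,2]<75)&(P[...,2]>64); q=P[m]
    if len(q)>3: print(n,len(q),mrect(q),q.mean(0))
cv2.imwrite('pics/3.png',np.hstack(o))
```

```text
t 6.62 pos [615.2 -44.1 206.8] tilt [ 0.004 -0.001 -1.   ] jawyaw 102.0 F [ 0.1 -0.5 -0.2] M [ 0.04  0.03 -0.01] gap 30.4 j [-0.13  0.46  1.34  0.    1.33 -1.91]
side 45 (array([614.1, -47.3]), array([28.4, 14. ], dtype=float32), np.float32(14.7)) [613.32323576 -48.33661356  70.60540597]
```

View pics/3.png

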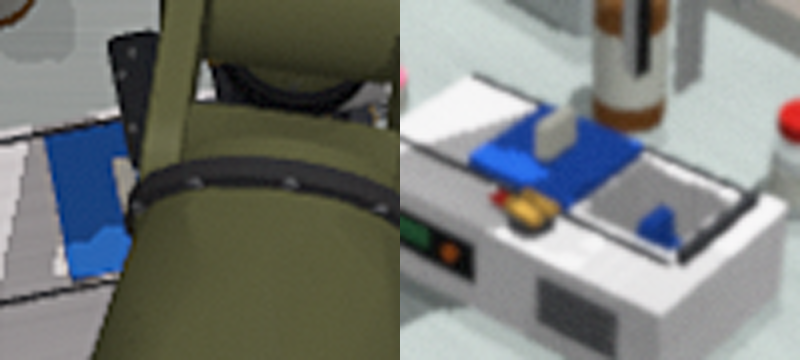

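The side view shows the blue tab in the pocket at crop (660,225). Depth puts its top at z≈71 mm (expected 71), so it is standing on the floor. Next is the hatch fin.

Emit:
{"method": "jog_arm", "body": {
  "series": [0, 0, 0, -0.01, 0.04, 0, -0.3, 0, 0, 0, -0.02, 0.085, -0.01, -0.3, 0, 0, 0, -0.02, 0.0895, -0.04, -0.3, 0, 0, 0, -0.02, 0.0895, -0.07, -0.3, 0, 0, 0, -0.02, 0.0895, -0.09, -0.3, 0, 0, 0, -0.02, 0.0895, -0.093, -0.3, 0, 0, 0, -0.02, 0.0895, -0.093, -1, 0, 0, 0, -0.02, 0.0895, -0.093, -1, 0, 0, 0, -0.02, 0.0895, -0.093, -1, 0, 0, 0, -0.02, 0.0895, -0.093, -1],
  "squeeze": 25
}}

```text
clock: 7.98
eef_pos: [594.0, 45.5, 110.6]
eef_rot: [2.869, 1.569, 3.078]
wrist_force: [0.8, 0.6, -7.4]
finger_gap: 12.2
```

```bash
python3 st.py
```

```text
t 7.97 pos [594.   45.5 110.6] tilt [-0.001  0.    -1.   ] jawyaw 102.0 F [ 0.8  0.6 -7.4] M [ 0.28 -0.07 -0.01] gap 12.2 j [ 0.02  0.51  1.5   0.    1.13 -1.77]
```

Emit:
{"method": "jog_arm", "body": {
  "series": [0, 0, 0, 0.0021, -0.0098, 0.001, -1, 0, 0, 0, 0.0052, -0.0245, 0.001, -1, 0, 0, 0, 0.0083, -0.0391, 0.001, -1, 0, 0, 0, 0.0114, -0.0538, 0.001, -1, 0, 0, 0, 0.0146, -0.0685, 0.001, -1, 0, 0, 0, 0.0166, -0.0782, 0.001, -1, 0, 0, 0, 0.0177, -0.0831, 0.001, -1, 0, 0, 0, 0.0177, -0.0831, 0.001, -1]
}}

```text
clock: 8.98
eef_pos: [611.8, -38.5, 110.7]
eef_rot: [2.939, 1.569, -3.136]
wrist_force: [5.8, -0.7, -17.4]
finger_gap: 11.5
```

```bash
python3 st.py
```

```text
t 8.97 pos [611.8 -38.5 110.7] tilt [-0.002 -0.    -1.   ] jawyaw 102.0 F [  5.8  -0.7 -17.4] M [-0.21 -1.11  0.01] gap 11.5 j [-0.12  0.55  1.45 -0.    1.15 -1.9 ]
```

Emit:
{"method": "jog_arm", "body": {
  "series": [0, 0, 0, 0.0004, -0.002, -0.001, -1, 0, 0, 0, 0.0008, -0.0039, -0.0015, -1, 0, 0, 0, 0.0012, -0.0059, -0.0015, -1, 0, 0, 0, 0.0015, -0.007, -0.0015, -1, 0, 0, 0, 0.0015, -0.007, -0.0015, -1]
}}

```text
clock: 9.6
eef_pos: [613.2, -44.3, 110.7]
eef_rot: [2.513, 1.569, 2.722]
wrist_force: [-4.4, 5.0, -8.6]
finger_gap: 11.6
```

```bash
python3 st.py
```

```text
t 9.6 pos [613.2 -44.3 110.7] tilt [-0.001  0.001 -1.   ] jawyaw 102.0 F [-4.4  5.  -8.6] M [ 0.7   0.68 -0.  ] gap 11.6 j [-0.13  0.55  1.44  0.    1.15 -1.91]
```

Emit:
{"method": "jog_arm", "body": {
  "series": [0, 0, 0, 0.0002, -0.001, 0, -1, 0, 0, 0, 0.0004, -0.002, 0, -1, 0, 0, 0, 0.0004, -0.002, 0, -1]
}}

```text
clock: 9.98
eef_pos: [613.2, -44.5, 110.6]
eef_rot: [2.037, 1.567, 2.247]
wrist_force: [-7.7, 16.0, -6.0]
finger_gap: 11.9
```

```bash
python3 st.py
```

```text
t 9.97 pos [613.2 -44.5 110.6] tilt [-0.003  0.003 -1.   ] jawyaw 102.0 F [-7.7 16.  -6. ] M [ 2.8   1.27 -0.05] gap 11.9 j [-0.13  0.55  1.44  0.    1.15 -1.92]
```

The hatch is at its stop: y holds while the force rises to 16 N. Releasing, rising, and turning towards the key.

Emit:
{"method": "jog_arm", "body": {
  "series": [0, 0, 0, -0.0004, 0.0018, 0, -0.4, 0, 0, 0, -0.0004, 0.0018, 0, -0.3, 0, 0, 0, -0.0004, 0.0018, 0, -0.3, 0, 0, 0, -0.0004, 0.0018, 0.02, -0.3, 0, 0, 0, -0.0004, 0.0018, 0.06, -0.3, 0, 0, -0.1, -0.0004, 0.0018, 0.1, -0.3, 0, 0, -0.27, -0.005, -0.01, 0.1, -0.3, 0, 0, -0.44, -0.014, -0.04, 0.1, -0.3, 0, 0, -0.61, -0.025, -0.07, 0.1, -0.3, 0, 0, -0.78, -0.036, -0.1, 0.1, -0.3, 0, 0, -0.95, -0.047, -0.13, 0.1, -0.3, 0, 0, -1.12, -0.058, -0.16, 0.1, -0.3, 0, 0, -1.29, -0.069, -0.19, 0.1, -0.3, 0, 0, -1.46, -0.08, -0.22, 0.1, -0.3, 0, 0, -1.63, -0.088, -0.24, 0.1, -0.3, 0, 0, -1.8, -0.093, -0.2495, 0.1, -0.3, 0, 0, -1.97, -0.093, -0.2495, 0.1, -0.3, 0, 0, -2.14, -0.093, -0.2495, 0.1, -0.3, 0, 0, -2.31, -0.093, -0.2495, 0.1, -0.3, 0, 0, -2.48, -0.093, -0.2495, 0.1, -0.3]
}}

```text
clock: 12.48
eef_pos: [521.0, -296.5, 211.3]
eef_rot: [1.502, 1.57, -0.775]
wrist_force: [-0.8, 0.3, 0.1]
finger_gap: 32.7
```

Run:
```python
from st import *
from meas import *
st()
o=[]
for n in ('top','side'):
    c=grab(n); u,v=proj(c,[580,24,80])[0].astype(int); o.append(cv2.resize(c['color'][v-50:v+50,u-66:u+66],None,fx=3,fy=3,interpolation=cv2.INTER_CUBIC))
    P=cloud(c); q=P[(np.hypot(P[...,0]-614,P[...,1]+44)<60)&(P[...,2]>112)&(P[...,2]<128)]
    if len(q)>3: print(n,'fin',mrect(q))
    q=P[(np.hypot(P[...,0]-520,P[...,1]+296)<40)&(P[...,2]>86)&(P[...,2]<97)]
    if len(q)>3: print(n,'key',mrect(q))
cv2.imwrite('pics/4.png',np.hstack(o))
```

```text
t 12.47 pos [ 521.  -296.5  211.3] tilt [ 0.001 -0.001 -1.   ] jawyaw -40.5 F [-0.8  0.3  0.1] M [-0.11  0.11 -0.  ] gap 32.7 j [-0.58  0.42  1.39 -0.    1.33  0.13]
top fin (array([614.8, -45. ]), array([35.7, 11.9], dtype=float32), np.float32(11.2))
top key (array([ 527. , -292.2]), array([26.2, 14.5], dtype=float32), np.float32(17.2))
side fin (array([614.6, -45.9]), array([39.2, 13.7], dtype=float32), np.float32(11.0))
side key (array([ 520. , -298.2]), array([41.1, 14.2], dtype=float32), np.float32(15.8))
```

View pics/4.png

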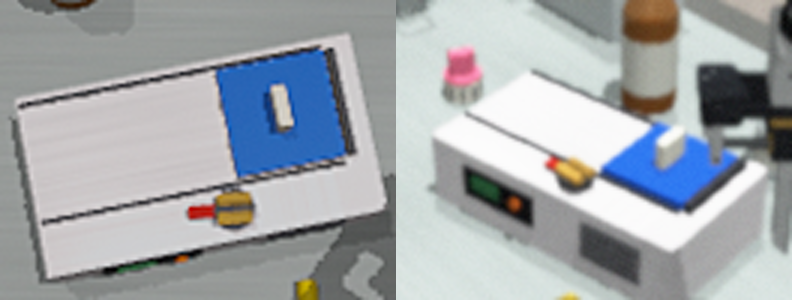

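The hatch is shut, its edge against the dark end stop at (345,100). Turning the rest of the way and descending on the key.

Emit:
{"method": "jog_arm", "body": {
  "series": [0, 0, -0.17, 0, 0, -0.02, -0.3, 0, 0, -0.34, 0, 0, -0.04, -0.3, 0, 0, -0.5, 0, 0, -0.06, -0.3, 0, 0, -0.567, 0, 0, -0.085, -0.3, 0, 0, -0.567, 0, 0, -0.11, -0.3, 0, 0, -0.567, 0, 0, -0.13, -0.3, 0, 0, -0.567, 0, 0, -0.136, -0.3, 0, 0, -0.567, 0, 0, -0.136, -0.3, 0, 0, -0.567, 0, 0, -0.136, -1, 0, 0, -0.567, 0, 0, -0.136, -1, 0, 0, -0.567, 0, 0, -0.136, -1, 0, 0, -0.567, 0, 0, -0.136, -1, 0, 0, -0.567, 0, 0, -0.136, -1],
  "squeeze": 25
}}

```text
clock: 14.2
eef_pos: [521.3, -296.3, 75.6]
eef_rot: [2.238, 1.57, -0.599]
wrist_force: [-1.5, 0.2, 6.5]
finger_gap: 14.2
```

Run:
```python
from st import *
from meas import *
st()
c=grab('side');u,v=proj(c,[520,-296,80])[0].astype(int); cv2.imwrite('pics/5.png',cv2.resize(c['color'][v-50:v+40,u-50:u+50],None,fx=5,fy=5,interpolation=cv2.INTER_CUBIC))
P=cloud(c);q=P[(np.hypot(P[...,0]-520,P[...,1]+296)<40)&(P[...,2]>86)&(P[...,2]<97)];print(mrect(q))
```

```text
t 14.2 pos [ 521.3 -296.3   75.6] tilt [ 0.001 -0.001 -1.   ] jawyaw -72.6 F [-1.5  0.2  6.5] M [0.13 0.39 0.03] gap 14.2 j [-0.58  0.56  1.51 -0.    1.06  0.69]
(array([ 518. , -301.6]), array([36.6, 34.4], dtype=float32), np.float32(170.0))
```

View pics/5.png

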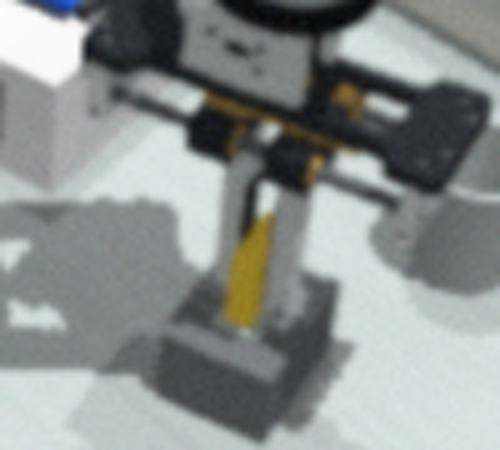

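Gripped at 14.2 mm, key centred between the fingers (crop (250,270)). I'll lift and carry it to above the cam.

Emit:
{"method": "jog_arm", "body": {
  "series": [0, 0, 0, 0, 0, 0.01, -1, 0, 0, 0, 0, 0, 0.03, -1, 0, 0, 0, 0, 0, 0.06, -1, 0, 0, 0, 0, 0.005, 0.1, -1, 0, 0, 0.12, 0.001, 0.03, 0.13, -1, 0, 0, 0.28, 0.002, 0.07, 0.13, -1, 0, 0, 0.45, 0.003, 0.11, 0.13, -1, 0, 0, 0.62, 0.004, 0.15, 0.13, -1, 0, 0, 0.79, 0.005, 0.19, 0.13, -1, 0, 0, 0.96, 0.006, 0.23, 0.13, -1, 0, 0, 1.12, 0.007, 0.262, 0.13, -1, 0, 0, 1.26, 0.008, 0.284, 0.13, -1, 0, 0, 1.33, 0.0083, 0.2913, 0.13, -1, 0, 0, 1.33, 0.0083, 0.2913, 0.13, -1, 0, 0, 1.33, 0.0083, 0.2913, 0.13, -1],
  "squeeze": 40
}}

```text
clock: 16.12
eef_pos: [529.3, -5.2, 205.1]
eef_rot: [0.881, 1.571, -0.629]
wrist_force: [1.0, 0.3, -1.2]
finger_gap: 13.4
```

Run:
```python
from st import *
from meas import *
st()
c=grab('side');u,v=proj(c,[530,-5,120])[0].astype(int); cv2.imwrite('pics/6.png',cv2.resize(c['color'][v-50:v+50,u-60:u+60],None,fx=6,fy=6,interpolation=cv2.INTER_CUBIC))
print(((proj(c,[[529.6,-5,z] for z in (103,138.4,174,178)])-[u-60,v-50])*6).round())
c=grab('top');cv2.imwrite('pics/6t.png',cv2.resize(c['color'][150:250,250:380],None,fx=6,fy=6,interpolation=cv2.INTER_CUBIC))
```

```text
t 16.12 pos [529.3  -5.2 205.1] tilt [ 0. -0. -1.] jawyaw 3.5 F [ 1.   0.3 -1.2] M [-0.1   0.06 -0.01] gap 13.4 j [-0.08  0.27  1.6  -0.    1.27 -0.14]
[[361. 333.]
 [360. 271.]
 [359. 207.]
 [359. 199.]]
```

View pics/6.png

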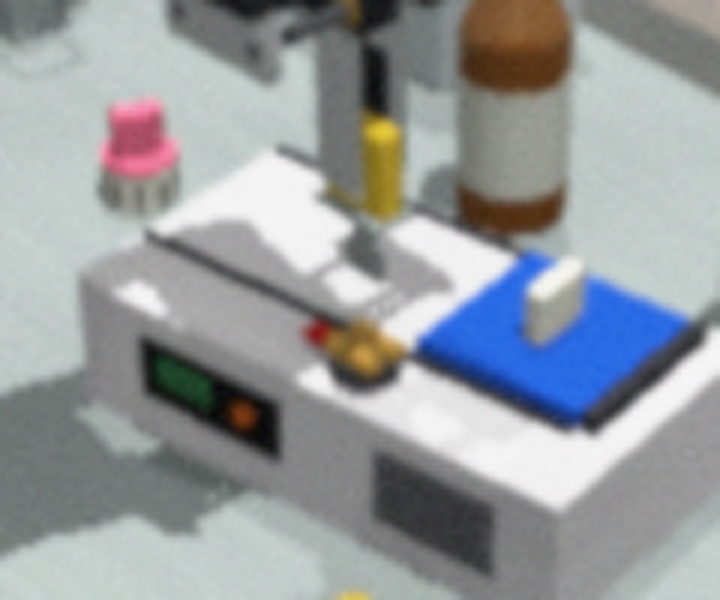

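View pics/6t.png

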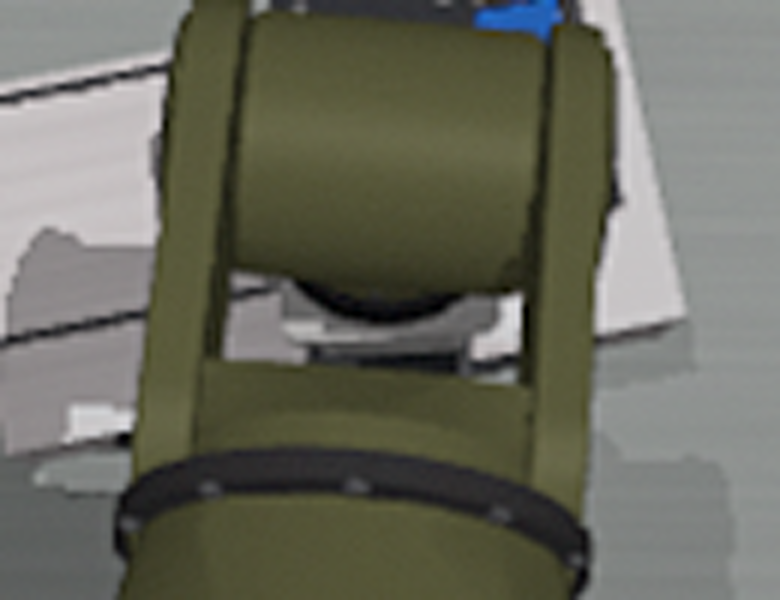

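Emit:
{"method": "jog_arm", "body": {
  "series": [0, 0, 0, 0, 0, -0.015, -1, 0, 0, 0, 0, 0, -0.028, -1, 0, 0, 0, 0, 0, -0.034, -1, 0, 0, 0, 0, 0, -0.037, -1, 0, 0, 0, 0, 0, -0.039, -1, 0, 0, 0, 0, 0, -0.041, -1, 0, 0, 0, 0, 0, -0.041, -1]
}}

```text
clock: 17.1
eef_pos: [529.4, -4.8, 164.0]
eef_rot: [1.694, 1.571, 0.187]
wrist_force: [0.7, -0.0, -0.4]
finger_gap: 13.9
```

Run:
```python
from st import *
from meas import *
st()
c=grab('side');u,v=proj(c,[530,-5,120])[0].astype(int); cv2.imwrite('pics/7.png',cv2.resize(c['color'][v-40:v+40,u-50:u+50],None,fx=7,fy=7,interpolation=cv2.INTER_CUBIC))
```

```text
t 17.1 pos [529.4  -4.8 164. ] tilt [ 0.  0. -1.] jawyaw 3.6 F [ 0.7 -0.  -0.4] M [-0.    0.04 -0.03] gap 13.9 j [-0.08  0.31  1.65  0.    1.18 -0.14]
```

View pics/7.png

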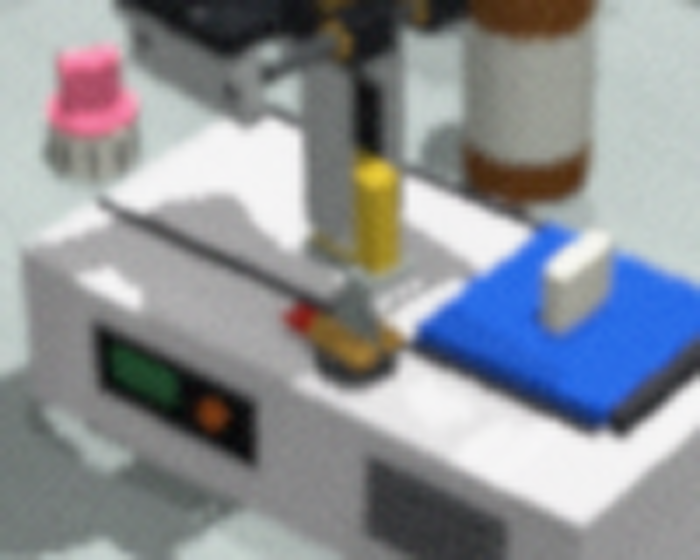

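The blade is entering the slot at (355,320) with no contact force. I'll seat it.

Emit:
{"method": "jog_arm", "body": {
  "series": [0, 0, 0, 0, 0, -0.0015, -1, 0, 0, 0, 0, 0, -0.003, -1, 0, 0, 0, 0, 0, -0.0035, -1, 0, 0, 0, 0, 0, -0.0035, -1]
}}

```text
clock: 17.65
eef_pos: [529.3, -4.8, 160.4]
eef_rot: [-0.985, 1.571, -2.493]
wrist_force: [-0.2, 0.8, -0.8]
finger_gap: 13.5
```

```bash
python3 st.py
```

```text
t 17.65 pos [529.3  -4.8 160.4] tilt [-0. -0. -1.] jawyaw 3.6 F [-0.2  0.8 -0.8] M [-0.07  0.04 -0.  ] gap 13.5 j [-0.08  0.32  1.66 -0.    1.17 -0.14]
```

Emit:
{"method": "jog_arm", "body": {
  "series": [0, 0, -0.1, 0, 0, 0, -1, 0, 0, -0.2, 0, 0, 0, -1, 0, 0, -0.3, 0, 0, 0, -1, 0, 0, -0.4, 0, 0, 0, -1, 0, 0, -0.5, 0, 0, 0, -1, 0, 0, -0.6, 0, 0, 0, -1, 0, 0, -0.7, 0, 0, 0, -1, 0, 0, -0.7, 0, 0, 0, -1]
}}

```text
clock: 18.65
eef_pos: [529.5, -4.9, 160.5]
eef_rot: [1.894, 1.57, -0.314]
wrist_force: [1.1, -0.8, -2.0]
finger_gap: 13.9
```

```bash
python3 st.py
```

```text
t 18.65 pos [529.5  -4.9 160.5] tilt [ 0. -0. -1.] jawyaw -36.5 F [ 1.1 -0.8 -2. ] M [-0.2  -0.14  0.02] gap 13.9 j [-0.08  0.32  1.65 -0.    1.17  0.56]
```

Emit:
{"method": "jog_arm", "body": {
  "series": [0, 0, -0.1, 0, 0, 0, -1, 0, 0, -0.2, 0, 0, 0, -1, 0, 0, -0.3, 0, 0, 0, -1, 0, 0, -0.4, 0, 0, 0, -1, 0, 0, -0.5, 0, 0, 0, -1, 0, 0, -0.6, 0, 0, 0, -1, 0, 0, -0.68, 0, 0, 0, -1, 0, 0, -0.74, 0, 0, 0, -1, 0, 0, -0.78, 0, 0, 0, -1, 0, 0, -0.78, 0, 0, 0, -1]
}}

```text
clock: 19.9
eef_pos: [529.4, -4.8, 160.5]
eef_rot: [2.629, 1.571, -0.356]
wrist_force: [1.0, -0.7, -0.9]
finger_gap: 13.8
```

Run:
```python
from st import *
from meas import *
st()
c=grab('side');u,v=proj(c,[530,-5,120])[0].astype(int); cv2.imwrite('pics/8.png',cv2.resize(c['color'][v-40:v+40,u-50:u+50],None,fx=7,fy=7,interpolation=cv2.INTER_CUBIC))
```

```text
t 19.9 pos [529.4  -4.8 160.5] tilt [ 0. -0. -1.] jawyaw -81.1 F [ 1.  -0.7 -0.9] M [-0.19  0.01  0.1 ] gap 13.8 j [-0.08  0.32  1.66 -0.    1.17  1.34]
```

View pics/8.png

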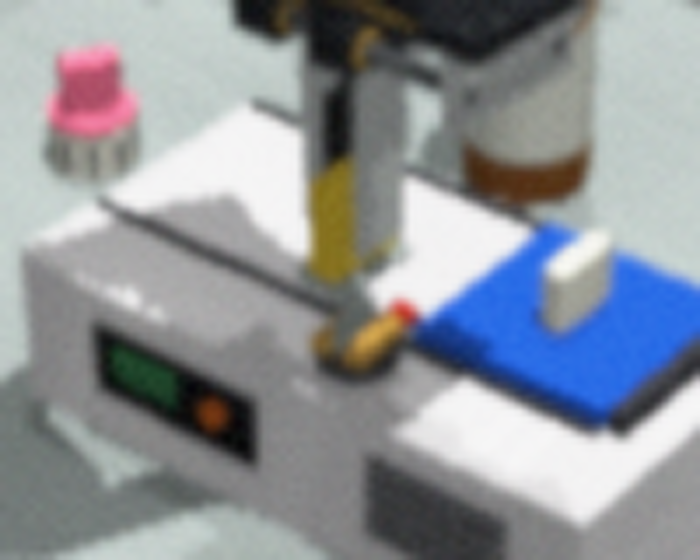

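The wing has swung to behind the hatch (405,310). The moment is only about 0.1 N m, so I'll keep turning until the stop is felt.

Emit:
{"method": "jog_arm", "body": {
  "series": [0, 0, -0.04, 0, 0, 0, -1, 0, 0, -0.08, 0, 0, 0, -1, 0, 0, -0.11, 0, 0, 0, -1, 0, 0, -0.11, 0, 0, 0, -1]
}}

```text
clock: 20.45
eef_pos: [529.4, -4.8, 160.5]
eef_rot: [2.491, 1.571, -0.606]
wrist_force: [0.5, -0.6, -0.6]
finger_gap: 13.4
```

```bash
python3 st.py
```

```text
t 20.45 pos [529.4  -4.8 160.5] tilt [ 0. -0. -1.] jawyaw -87.4 F [ 0.5 -0.6 -0.6] M [-0.2  -0.04  0.11] gap 13.4 j [-0.08  0.32  1.66 -0.    1.17  1.45]
```

Emit:
{"method": "jog_arm", "body": {
  "series": [0, 0, -0.04, 0, 0, 0, -1, 0, 0, -0.08, 0, 0, 0, -1, 0, 0, -0.11, 0, 0, 0, -1, 0, 0, -0.11, 0, 0, 0, -1]
}}

```text
clock: 20.95
eef_pos: [529.4, -4.9, 160.5]
eef_rot: [2.398, 1.571, -0.809]
wrist_force: [0.4, -1.2, -0.3]
finger_gap: 13.9
```

Run:
```python
from st import *
from meas import *
st()
for n,f in (('side',7),):
    c=grab(n);u,v=proj(c,[530,-5,110])[0].astype(int); cv2.imwrite('pics/9.png',cv2.resize(c['color'][v-40:v+40,u-50:u+50],None,fx=7,fy=7,interpolation=cv2.INTER_CUBIC))
hs=cv2.cvtColor(c['color'],cv2.COLOR_BGR2HSV);P=cloud(c)
m=((hs[...,0]<6)|(hs[...,0]>174))&(hs[...,1]>130)&(np.hypot(P[...,0]-530,P[...,1]+5)<60)
p=np.argwhere(m)[:,::-1]; q=onplane(c,p,90).mean(0);print(len(p),q,np.degrees(np.arctan2(q[1]+5.5,q[0]-528.5)))
```

```text
t 20.95 pos [529.4  -4.9 160.5] tilt [ 0. -0. -1.] jawyaw -93.7 F [ 0.4 -1.2 -0.3] M [-0.25 -0.02  0.67] gap 13.9 j [-0.08  0.32  1.66 -0.    1.17  1.56]
7 [533.02123874  -2.66888385  90.        ] 32.054037721038505
```

View pics/9.png

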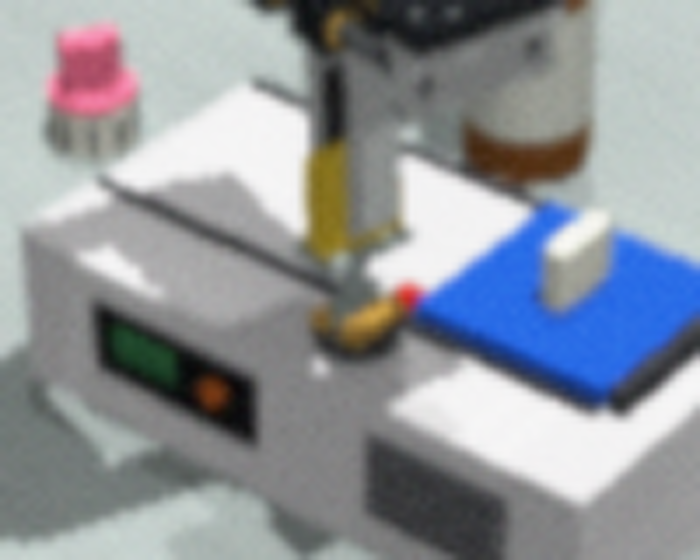

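The moment jumped to 0.67 N m, so the stop is reached. A small firm push and hold, then I'll relieve it.

Emit:
{"method": "jog_arm", "body": {
  "series": [0, 0, -0.04, 0, 0, 0, -1, 0, 0, -0.04, 0, 0, 0, -1, 0, 0, -0.04, 0, 0, 0, -1]
}}

```text
clock: 21.38
eef_pos: [529.4, -4.8, 160.5]
eef_rot: [2.386, 1.571, -0.861]
wrist_force: [-0.0, -2.0, 0.7]
finger_gap: 14.0
```

```bash
python3 st.py
```

```text
t 21.38 pos [529.4  -4.8 160.5] tilt [ 0. -0. -1.] jawyaw -96.0 F [-0.  -2.   0.7] M [-0.23  0.08  0.87] gap 14.0 j [-0.08  0.32  1.66 -0.    1.17  1.6 ]
```

Emit:
{"method": "jog_arm", "body": {
  "series": [0, 0, 0.08, 0, 0, 0, -1, 0, 0, 0.16, 0, 0, 0, -1, 0, 0, 0.16, 0, 0, 0.005, -1, 0, 0, 0.16, 0, 0, 0.015, -1, 0, 0, 0.16, 0, 0, 0.03, -1, 0, 0, 0.16, 0, 0, 0.05, -1, 0, 0, 0.16, 0, 0, 0.06, -1, 0, 0, 0.16, 0, 0, 0.06, -1]
}}

```text
clock: 22.38
eef_pos: [529.6, -4.8, 221.2]
eef_rot: [3.051, 1.569, -0.037]
wrist_force: [-0.6, -0.1, -1.8]
finger_gap: 13.7
```

Run:
```python
from st import *
from meas import *
st()
c=grab('side');u,v=proj(c,[530,-5,130])[0].astype(int); cv2.imwrite('pics/10.png',cv2.resize(c['color'][v-50:v+50,u-50:u+50],None,fx=6,fy=6,interpolation=cv2.INTER_CUBIC))
```

```text
t 22.38 pos [529.6  -4.8 221.2] tilt [ 0.001 -0.    -1.   ] jawyaw -86.9 F [-0.6 -0.1 -1.8] M [-0.01  0.1   0.02] gap 13.7 j [-0.08  0.26  1.58  0.    1.3   1.44]
```

View pics/10.png

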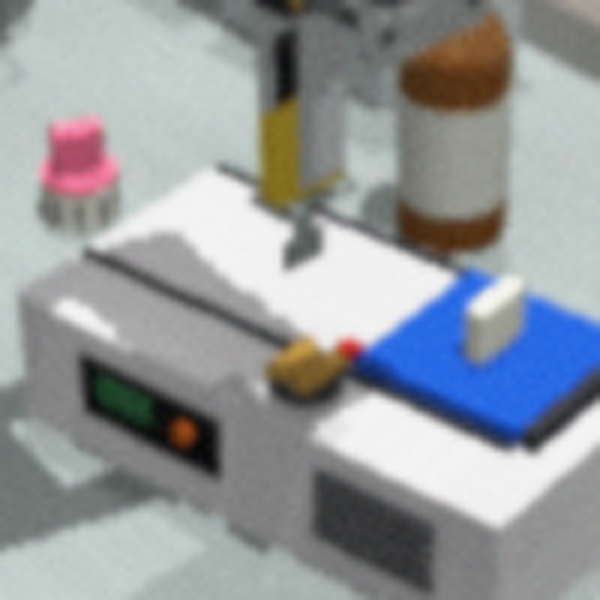

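Emit:
{"method": "jog_arm", "body": {
  "series": [0, 0, 0.03, -0.001, -0.02, 0, -1, 0, 0, 0.08, -0.002, -0.06, 0, -1, 0, 0, 0.12, -0.003, -0.105, 0, -1, 0, 0, 0.16, -0.0045, -0.15, 0, -1, 0, 0, 0.2, -0.0055, -0.195, 0, -1, 0, 0, 0.23, -0.007, -0.24, -0.01, -1, 0, 0, 0.25, -0.008, -0.273, -0.03, -1, 0, 0, 0.25, -0.0083, -0.288, -0.05, -1, 0, 0, 0.25, -0.0083, -0.2915, -0.06, -1, 0, 0, 0.25, -0.0083, -0.2915, -0.06, -1, 0, 0, 0.25, -0.0083, -0.2915, -0.06, -1]
}}

```text
clock: 23.8
eef_pos: [521.5, -295.5, 161.2]
eef_rot: [2.368, 1.57, -0.469]
wrist_force: [0.0, -0.2, -0.9]
finger_gap: 14.0
```

Run:
```python
from st import *
from meas import *
st()
c=grab('top');a=cv2.resize(c['color'][180:220,285:335],None,fx=8,fy=8,interpolation=cv2.INTER_NEAREST)
hs=cv2.cvtColor(c['color'],cv2.COLOR_BGR2HSV)
m=((hs[...,0]<6)|(hs[...,0]>174))&(hs[...,1]>130); m[:180]=0;m[215:]=0;m[:,:290]=0;m[:,330:]=0
p=np.argwhere(m)[:,::-1]; q=onplane(c,p,89);print(len(p),q.mean(0),'wing yaw',np.degrees(np.arctan2(q[:,1].mean()+5,q[:,0].mean()-529.6)))
s=grab('side');u,v=proj(s,[520,-296,90])[0].astype(int)
b=cv2.resize(s['color'][v-40:v+40,u-40:u+40],(400,400),interpolation=cv2.INTER_CUBIC)
out=np.zeros((400,800,3),np.uint8);out[:320,:400]=a;out[:,400:]=b;cv2.imwrite('pics/11.png',out)
print(((proj(s,[[521.3,-296.3,z] for z in (98,45)])-[u-40,v-40])*5+[400,0]).round())
```

```text
t 23.8 pos [ 521.5 -295.5  161.2] tilt [ 0.001 -0.    -1.   ] jawyaw -72.5 F [ 0.  -0.2 -0.9] M [ 0.02  0.16 -0.03] gap 14.0 j [-0.58  0.46  1.45  0.    1.23  0.69]
35 [558.36878431   0.90962128  89.        ] wing yaw 11.608098807045554
[[609. 191.]
 [599. 269.]]
```

View pics/11.png

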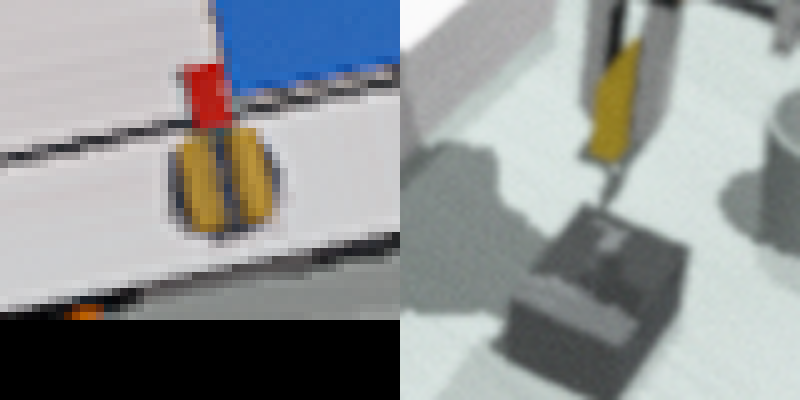

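The wing lies at yaw 11.6° against the unit's 12°, so it is locked. The blade hangs above the holder, so I'll lower it.

Emit:
{"method": "jog_arm", "body": {
  "series": [0, 0, 0, 0, -0.0005, -0.02, -1, 0, 0, 0, 0, -0.0005, -0.04, -1, 0, 0, 0, 0, -0.0005, -0.05, -1, 0, 0, 0, 0, -0.0005, -0.056, -1, 0, 0, 0, 0, -0.0005, -0.062, -1, 0, 0, 0, 0, -0.0005, -0.066, -1, 0, 0, 0, 0, -0.0005, -0.066, -1]
}}

```text
clock: 24.78
eef_pos: [521.0, -296.8, 94.4]
eef_rot: [-0.762, 1.571, 2.684]
wrist_force: [0.5, 0.3, -1.4]
finger_gap: 13.7
```

Run:
```python
from st import *
st()
s=grab('side');u,v=proj(s,[520,-296,70])[0].astype(int)
cv2.imwrite('pics/12.png',cv2.resize(s['color'][v-40:v+40,u-40:u+40],(560,560),interpolation=cv2.INTER_CUBIC))
```

```text
t 24.77 pos [ 521.  -296.8   94.4] tilt [-0.  0. -1.] jawyaw -72.6 F [ 0.5  0.3 -1.4] M [-0.01  0.07 -0.01] gap 13.7 j [-0.58  0.54  1.5  -0.    1.1   0.69]
```

View pics/12.png

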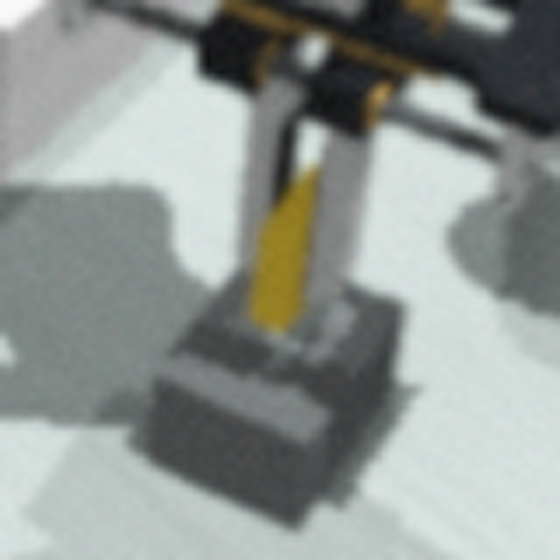

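The blade is in the hole with no force. I'll finish lowering.

Emit:
{"method": "jog_arm", "body": {
  "series": [0, 0, 0, 0, 0, -0.008, -1, 0, 0, 0, 0, 0, -0.014, -1, 0, 0, 0, 0, 0, -0.0175, -1, 0, 0, 0, 0, 0, -0.0185, -1, 0, 0, 0, 0, 0, -0.0185, -1]
}}

```text
clock: 25.45
eef_pos: [521.1, -296.9, 76.0]
eef_rot: [2.169, 1.571, -0.669]
wrist_force: [-0.0, 0.1, -1.1]
finger_gap: 13.8
```

```bash
python3 st.py
```

```text
t 25.45 pos [ 521.1 -296.9   76. ] tilt [ 0. -0. -1.] jawyaw -72.6 F [-0.   0.1 -1.1] M [-0.01  0.17  0.04] gap 13.8 j [-0.58  0.56  1.51 -0.    1.07  0.69]
```

Releasing with a small opening, then rising.

Emit:
{"method": "jog_arm", "body": {
  "series": [0, 0, 0, 0, 0, -0.0005, -1, 0, 0, 0, 0, 0, -0.0005, -0.5, 0, 0, 0, 0, 0, -0.0005, -0.35, 0, 0, 0, 0, 0, -0.0005, -0.35, 0, 0, 0, 0, 0, 0.01, -0.35, 0, 0, 0, 0, 0, 0.04, -0.35, 0, 0, 0, 0, 0, 0.08, -0.35, 0, 0, 0, 0, 0, 0.13, -0.35, 0, 0, 0, -0.04, 0, 0.16, -0.35, 0, 0, 0, -0.09, 0, 0.16, -0.35, 0, 0, 0, -0.13, 0, 0.16, -0.35, 0, 0, 0, -0.15, 0, 0.16, -0.35, 0, 0, 0, -0.15, 0, 0.16, -0.35, 0, 0, 0, -0.15, 0, 0.16, -0.35]
}}

```text
clock: 27.2
eef_pos: [371.7, -296.9, 236.4]
eef_rot: [2.217, 1.57, -0.62]
wrist_force: [-0.3, 0.3, 0.9]
finger_gap: 30.6
```

Run:
```python
from st import *
from meas import *
st()
o=[]
for n in('top','side'):
    c=grab(n);P=cloud(c)
    near=lambda x,y,r:(np.hypot(P[...,0]-x,P[...,1]-y)<r)
    for nm,m in dict(key=near(520,-296,40)&(P[...,2]>86)&(P[...,2]<100),holder=near(520,-296,70)&(abs(P[...,2]-45)<3),fin=near(614,-45,50)&(P[...,2]>112)&(P[...,2]<128),spent=near(606,301,40)&(P[...,2]>50)&(P[...,2]<65)).items():
        q=P[m]; print(n,nm,len(q),mrect(q) if len(q)>3 else'', q[:,2].mean().round(1) if len(q) else '')
    u,v=proj(c,[520,-296,70])[0].astype(int)
    o.append(cv2.resize(c['color'][v-35:v+35,u-35:u+35],(400,400),interpolation=cv2.INTER_CUBIC))
cv2.imwrite('pics/13.png',np.hstack(o)); cv2.imwrite('pics/14.png',grab('side')['color'])
```

```text
t 27.2 pos [ 371.7 -296.9  236.4] tilt [ 0.001 -0.    -1.   ] jawyaw -72.6 F [-0.3  0.3  0.9] M [-0.02  0.18 -0.03] gap 30.6 j [-0.75  0.12  1.71  0.    1.31  0.52]
top key 89 (array([ 520.5, -295.2]), array([39.2, 14. ], dtype=float32), np.float32(19.9)) 92.0
top holder 434 (array([ 520.7, -294.4]), array([80.2, 62.3], dtype=float32), np.float32(16.9)) 44.9
top fin 68 (array([614.8, -44.9]), array([35.7, 12. ], dtype=float32), np.float32(11.7)) 119.2
top spent 65 (array([606. , 303.2]), array([29.1, 14.3], dtype=float32), np.float32(160.3)) 57.6
side key 91 (array([ 520.5, -299.4]), array([40.1, 14.3], dtype=float32), np.float32(17.8)) 92.6
side holder 403 (array([ 520.6, -297.8]), array([83.5, 60.9], dtype=float32), np.float32(17.8)) 45.6
side fin 0  
side spent 39 (array([605.1, 301.6]), array([26.9, 20.1], dtype=float32), np.float32(170.0)) 57.1
```

View pics/13.png

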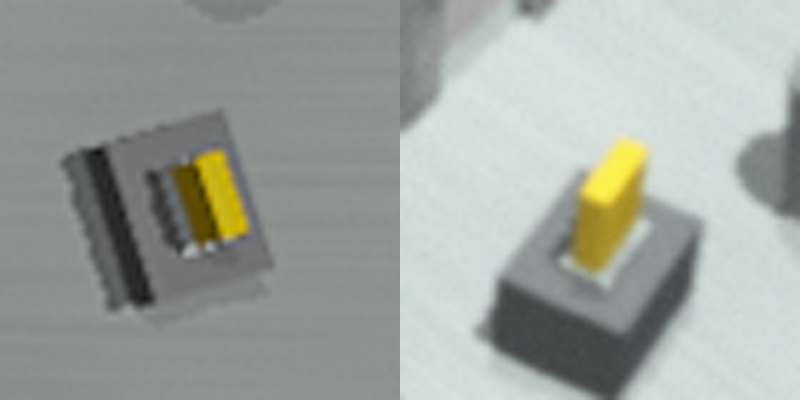

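View pics/14.png

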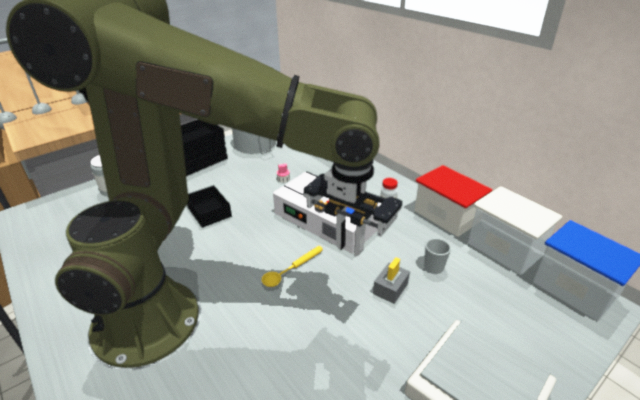

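The key stands upright with its flange on the block. Its top reads z 92.0/92.6, as at the start (92.2/92.7), and the fin is still at the shut position. Handing in.

```bash
python3 -c "
from cell import manip
print(manip.sign_off())"
```

```text
the job is handed in; nothing more can be done
None
```

The whole job is done and handed in at about 27 s. The hand-in gives no verdict, so what follows rests on my own checks.

- **Cartridge:** the fresh cartridge stands on the pocket floor. Before the hatch shut, its tab top read z ≈ 71 mm, as expected, about 3 mm from the pocket's centre.
- **Hatch:** I slid it to its end stop, where the push reached about 16 N. Its fin reads (614.8, -44.9), directly over the pocket; only the top camera could see it in the last check, because the arm blocked the side view.
- **Cam lock:** I turned it clockwise with the key only. The moment rose to about 0.9 N m at the stop, and the wing lies at 11.6° against the unit's 12°, so it is locked.
- **Key:** it is back in its holder and upright. Its top height is within 0.2 mm of the starting value, and it sits about 1–2 mm from the holder's centre. Nothing was touching it when I handed in.
- **Other items:** the spent cartridge is in place to within measurement noise. I checked the bottle, jar, cup, scoop and tub only by eye, and the bottle was hidden behind the arm in the last picture.

**Disagreements:** the two cameras differ by 3–4 mm in y at the holder, so I used the average there. The lock was about 0.15 rad past its unlocked position at the start, and I allowed for that when setting the key in the slot.

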